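# Close the canisters from a stack of lids

## Task

The washed storage canisters are dry and open, and their wooden lids stand in one stack on the counter. Take the stack apart and put every lid on the canister it was made for, seated level and all the way down on the shoulder. Keep the lids upright, do not push the canisters about or tip them, and leave the jam jar and the counter bell that stand among them where they are.

Things in the scene. Friction and masses are not known exactly. Their poses are not given: they have to be found in the camera images.
- lid_large: largest of four pale-wood cap lids, 114 mm across; origin at the centre of its lower edge, z up. Skirt wall 4.5 mm, 105 mm wide inside, hollow 32 mm deep, flat top 38 mm up with a central round knob, 24 mm across, 38 to 66 mm above the origin, waisted in its lowest 8 mm. 120 g. Bottom of the starting stack, on the counter
- lid_middle: second largest of four pale-wood cap lids, 96 mm across; origin at the centre of its lower edge, z up. Skirt wall 4.5 mm, 87 mm wide inside, hollow 32 mm deep, flat top 38 mm up with a central round knob, 24 mm across, 38 to 66 mm above the origin, waisted in its lowest 8 mm. 90 g. Second from below in the stack, over the largest lid's knob
- lid_small: second smallest of four pale-wood cap lids, 78 mm across; origin at the centre of its lower edge, z up. Skirt wall 4.5 mm, 69 mm wide inside, hollow 32 mm deep, flat top 38 mm up with a central round knob, 24 mm across, 38 to 66 mm above the origin, waisted in its lowest 8 mm. 60 g. Third from below in the stack
- lid_tiny: smallest of four pale-wood cap lids, 60 mm across; origin at the centre of its lower edge, z up. Skirt wall 4.5 mm, 51 mm wide inside, hollow 32 mm deep, flat top 38 mm up with a central round knob, 24 mm across, 38 to 66 mm above the origin, waisted in its lowest 8 mm. 40 g. Top of the stack; each lid stands 38 mm above the one below, roughly centred
- canister_large: largest of four open white ceramic canisters, loose, about 580 g; origin at the centre of its underside, z up. Body 114 mm across, as wide as its own lid; flat shoulder 74 mm up; above it a neck tapering from 101 mm at the shoulder to 91 mm at the rim, 100 mm up. Its lid goes over the neck onto the shoulder: lid origin 74 mm above canister origin
- canister_middle: second largest of four open white ceramic canisters, loose, about 540 g; origin at the centre of its underside, z up. Body 96 mm across, as wide as its own lid; flat shoulder 66 mm up; above it a neck tapering from 83 mm at the shoulder to 73 mm at the rim, 92 mm up. Its lid goes over the neck onto the shoulder: lid origin 66 mm above canister origin
- canister_small: second smallest of four open white ceramic canisters, loose, about 500 g; origin at the centre of its underside, z up. Body 78 mm across, as wide as its own lid; flat shoulder 58 mm up; above it a neck tapering from 65 mm at the shoulder to 55 mm at the rim, 84 mm up. Its lid goes over the neck onto the shoulder: lid origin 58 mm above canister origin
- canister_tiny: smallest of four open white ceramic canisters, loose, about 450 g; origin at the centre of its underside, z up. Body 60 mm across, as wide as its own lid; flat shoulder 50 mm up; above it a neck tapering from 47 mm at the shoulder to 37 mm at the rim, 76 mm up. Its lid goes over the neck onto the shoulder: lid origin 50 mm above canister origin
- jam_jar: bystander: small jar with a screw lid, 59 mm across, 66 mm high; origin at the centre of its underside
- bell: bystander: brass counter bell on a black foot, 84 mm across, 63 mm high with its button; origin at the centre of its underside

How it is judged:
At the end, for the whole second after the job is handed in: Each of the four lids sits on the canister of its own size: centred within 7 mm, its lower edge within 4 mm of the shoulder's height, lid and canister level within 0.06 rad (3.4 degrees), all at rest (horizontal distance between lid_large and canister_large below 0.007 m and z of lid_large in the frame of canister_large between 0.07 and 0.078 m and angle between each of lid_large, canister_large, lid_middle, canister_middle, lid_small, canister_small, lid_tiny, canister_tiny's own z axis and vertical below 0.06 rad and linear speed of each of lid_large, canister_large, lid_middle, canister_middle, lid_small, canister_small, lid_tiny, canister_tiny below 0.02 m/s and horizontal distance between lid_middle and canister_middle below 0.007 m and z of lid_middle in the frame of canister_middle between 0.062 and 0.07 m and horizontal distance between lid_small and canister_small below 0.007 m and z of lid_small in the frame of canister_small between 0.054 and 0.062 m and horizontal distance between lid_tiny and canister_tiny below 0.007 m and z of lid_tiny in the frame of canister_tiny between 0.046 and 0.054 m); the robot touches nothing.
It fails at once if a canister is shoved more than 40 mm or tipped (distance of any of canister_large, canister_middle, canister_small, canister_tiny from where it was at the start of the episode above 0.04 m or angle between any of canister_large, canister_middle, canister_small, canister_tiny's own z axis and vertical above 0.4 rad).
It fails at once if the jam jar or the counter bell is shoved more than 25 mm or tipped (distance of any of jam_jar, bell from where it was at the start of the episode above 0.025 m or angle between any of jam_jar, bell's own z axis and vertical above 0.4 rad).
It fails at once if a lid is tipped on its side (angle between any of lid_large, lid_middle, lid_small, lid_tiny's own z axis and vertical above 1 rad).
It also fails if it takes over 115 s, if anything falls off the work surface, if the arm or the gripper's body presses on something with over 40 N, if the wrist force passes 120 N, or if a joint passes its speed limit or range.

## Robot

A 7-joint arm with a two-finger parallel gripper is mounted at the origin on a cart in front of the work surface, level with it; the furniture and walls round the work are solid. World frame = base frame: x ahead of the robot, y to its left, z up, the work surface at z = 0. Lengths are in m, angles in rad, forces in N, time in s.
With the tool pointing down it reaches from about 0.425 to 0.95 m from the base axis. Payload 16.7 kg.
Tool frame: the origin (TCP) lies between the finger pads; the fingertips stand 11 mm ahead of it and the grasp point (between the pads) lies 8 mm behind it (bot.tip_extent is the z of the fingertips in the tool frame, in m); z points along the fingers, y is the line along which they close (so a half turn about z gives the same grasp; the last joint's range is limited). The gripper opens to 94 mm and grips with 3 to 60 N. Pads are 16 mm wide; open, the fingers measure 119 mm over their backs; the gripper's body (75 mm by 177 mm) begins 78 mm behind the grasp point.
Start: joints at [-0.149, 0.426, 0.074, 1.606, -0.034, 1.111, -0.067], TCP at [0.675, -0, 0.216] pointing down, gripper open.
Joint ranges: [-2.85, 2.85], [-0.5, 2.14], [-1.23, 1.37], [0.21, 2.46], [-1.02, 4.16], [0.16, 2.05], [-2.73, 2.73]. Speed limits (rad/s): [1.89, 1.89, 2.39, 2.39, 3.01, 3.01, 3.01].

## Interface

Orientations are given as a 3x3 rotation matrix whose columns are the frame's x, y, z axes.
In Python, from station import bot gives the robot as it stands. Calls block until the motion is done:
- bot.move_pose(position, orientation): joint-space move of the TCP to a pose.
- bot.move_straight(position, max_speed=0.15, frame=None, contact_N=None): straight line of the TCP; frame=None keeps the orientation; max_speed is the mean speed in m/s. With contact_N (N) it stops when the force on the tool has changed by that much, and returns True; else False.
- bot.move_joints(angles): joint-space move.
- bot.command_gripper(opening, f_grip=None): finger opening in m; f_grip is the grip in N (None keeps the last); returns when the fingers have stopped.
- bot.dwell(seconds).
- bot.solve_ik(position, orientation): joint angles nearest the present ones, or None.
- bot.camera(name): name is "scene" or "side" or "wrist"; returns a dict with "img" (480x640x3 uint8, blue, green, red), "z_map" (480x640 float32, m along the optical axis (not along the pixel's ray), 0 where there is no reading), "K" (3x3 intrinsics, pixels), "R" (3x3) and "t" (3): a world point X has camera coordinates R X + t. Camera axes: x right, y down, z forward; pixel columns grow to the right and rows downward; lengths in m; the calibration is good to about 2 mm. A picture is of the moment at which its call begins.
A pose or a line that the arm cannot do raises bot.PlanningError and nothing moves.
- bot.job_done(): hands the job in; it is judged then, once.
Readings, each from a call of its own:
- bot.current_time(): time.
- bot.current_joints(): joint angles.
- bot.current_joint_velocities(): joint speeds.
- bot.current_tau(): joint torques, N m.
- bot.current_tcp_pos(): TCP position.
- bot.current_eef_rot(): TCP orientation.
- bot.current_force(): force on the tool from outside, world axes, zero at the start.
- bot.current_torque(): the same for the moment, N m.
- bot.current_gripper_width(): finger opening in m.
- bot.current_grip_force(): force on a finger pad.
Only numpy, scipy, OpenCV 4.12 (cv2) and the standard library are available. Lean on these libraries where they do the work, as an engineer would, in place of code of your own. Each camera call takes 0.05 s, during which the arm holds its last target. There are 200 camera calls.

## Working session

There is one attempt and no reset: what is moved stays moved. The work goes in short steps, each a Python script; the robot and the scene stay as the last script left them, time stands still between calls to the robot, and variables do not carry over. Pictures are saved under pics/ and viewed, at most 14 in all, crops included, and the job is handed in when it is done.

```bash
ls; mkdir -p pics; python3 - <<'E'
from station import bot
import cv2,numpy as np
for n in ("scene","side"):
    c=bot.camera(n); cv2.imwrite(f"pics/{n}0.png",c["img"]); np.savez(f"{n}0.npz",**c)
    print(n,c["K"].round(1).tolist(),(-c["R"].T@c["t"]).round(3),c["R"].round(3).tolist(),(c["z_map"]>0).mean())
print(bot.tip_extent,bot.current_eef_rot().round(3).tolist())
E
```

```text
pics
scene [[602.0, 0.0, 318.0], [0.0, 602.0, 242.4], [0.0, 0.0, 1.0]] [-0.537 -0.575  0.666] [[0.454, -0.891, 0.025], [-0.389, -0.223, -0.894], [0.802, 0.396, -0.448]] 0.9904264322916667
side [[521.2, 0.0, 317.5], [0.0, 521.2, 239.4], [0.0, 0.0, 1.0]] [0.284 0.836 0.599] [[-0.968, -0.25, -0.01], [-0.107, 0.449, -0.887], [0.226, -0.858, -0.461]] 0.996083984375
0.011 [[0.0, 1.0, -0.001], [1.0, -0.0, -0.0], [-0.0, -0.001, -1.0]]
```

View pics/scene0.png

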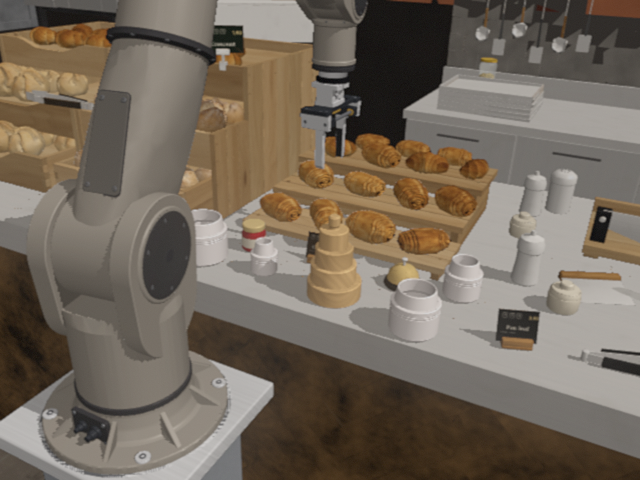

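View pics/side0.png

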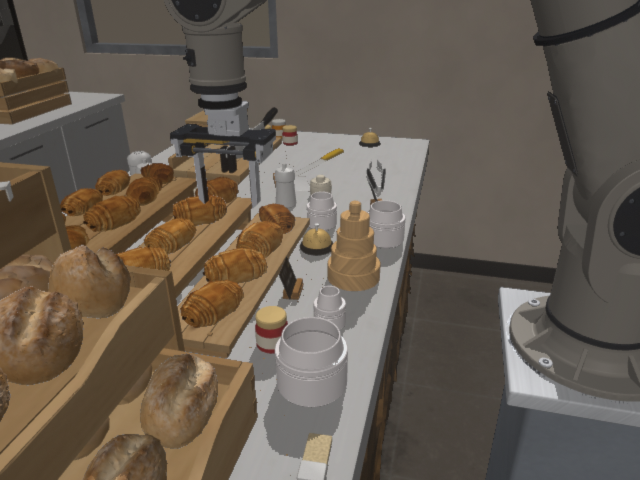

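Both views show the same layout. In the scene view: large canister (208,238), jar (254,235), tiny canister (264,256), stack (334,270), bell (403,275), and two more canisters at (415,310) and (463,278). I'll get positions from the depth clouds.

```bash
cat > h.py <<'E'
import numpy as np, cv2
from scipy.optimize import least_squares
def cloud(c):
    z=c["z_map"]; v,u=np.mgrid[0:480,0:640]
    P=np.stack([(u-c["K"][0,2])*z/c["K"][0,0],(v-c["K"][1,2])*z/c["K"][1,1],z],-1)
    W=(P-c["t"])@c["R"]; W[z<=0]=np.nan; return W
def pick(c,W,u,v,r,z0,z1):
    "points in xy radius r of approx centre, height z0..z1"
    d=np.hypot(W[...,0]-u,W[...,1]-v)
    return W[(d<r)&(W[...,2]>z0)&(W[...,2]<z1)]
def fit(P,r,c0):
    return least_squares(lambda c:np.hypot(P[:,0]-c[0],P[:,1]-c[1])-r,c0,loss="soft_l1",f_scale=.002)
def locate(cs,c0,r,z0,z1,m=.015):
    for _ in range(3):
        out=[]
        Ps=[pick(c,W,c0[0],c0[1],r+m,z0,z1) for c,W in cs]
        Ps=[p[np.hypot(p[:,0]-c0[0],p[:,1]-c0[1])>r-m] for p in Ps]
        ok=[p for p in Ps if len(p)>20]
        c0=fit(np.vstack(ok),r,c0).x
    ind=[(fit(p,r,c0).x.round(4).tolist(),len(p),round(float(np.std(np.hypot(*(p[:,:2]-c0).T)-r)),4)) if len(p)>20 else None for p in Ps]
    return c0,ind
E
python3 - <<'E'
from h import *
S={n:np.load(f"{n}0.npz") for n in("scene","side")}
cs=[(S[n],cloud(S[n])) for n in S]
px={"large":(205,250),"tiny":(264,268),"stack":(334,292),"mid":(415,325),"small":(463,292),"jar":(254,243),"bell":(403,280)}
g={k:cs[0][1][v,u] for k,(u,v) in px.items()}
for k in g: print(k,g[k].round(3))
d=cs[0][1]; print("counter z",d[330,500],cs[1][1][200,400])
R={"large":(.057,.005,.068),"tiny":(.030,.005,.045),"mid":(.048,.005,.06),"small":(.039,.005,.053),"stack":(.057,.005,.034),"jar":(.0295,.005,.05),"bell":(.042,.002,.012)}
for k,(r,a,b) in R.items():
    c0=g[k][:2]; dirn=c0-np.array([-.537,-.575]); c0=c0+dirn/np.linalg.norm(dirn)*r
    print(k,*locate(cs,c0,r,a,b))
# height map of trays: max z over cells
W=np.vstack([w.reshape(-1,3) for _,w in cs]); W=W[~np.isnan(W).any(1)]
for y in np.arange(-.4,.5,.1):
    print(round(y,1),[ (lambda p: round(float(np.percentile(p,98)),2) if len(p)>5 else None)(W[(abs(W[:,0]-x)<.025)&(abs(W[:,1]-y-.05)<.05)&(W[:,2]<.35),2]) for x in np.arange(.4,1,.05)])
E
```

```text
large [0.418 0.177 0.043]
tiny [0.441 0.037 0.025]
stack [ 0.408 -0.148  0.036]
mid [ 0.371 -0.33   0.039]
small [ 0.547 -0.375  0.03 ]
jar [0.531 0.12  0.025]
bell [ 0.429 -0.281  0.091]
counter z [ 0.45623653 -0.46949549  0.02363407] [ 0.40697236 -0.57716193 -0.00100998]
large [0.45985243 0.21562945] [([0.4581, 0.2162], 851, 0.0028), ([0.4602, 0.2157], 2977, 0.0017)]
tiny [0.4682999  0.05405786] [([0.4674, 0.0552], 427, 0.002), ([0.4691, 0.0536], 305, 0.0011)]
mid [ 0.41540389 -0.31363798] [([0.4149, -0.3128], 1353, 0.0022), ([0.4172, -0.314], 634, 0.0019)]
small [ 0.58714045 -0.36121148] [([0.5865, -0.3603], 777, 0.0025), ([0.5889, -0.3618], 458, 0.0025)]
stack [ 0.4565978  -0.12428666] [([0.4558, -0.1235], 664, 0.0017), ([0.4577, -0.1246], 605, 0.0015)]
jar [0.55445438 0.13525063] [([0.5537, 0.1376], 297, 0.003), ([0.5554, 0.1349], 526, 0.0018)]
bell [ 0.42506656 -0.21742834] [([0.4197, -0.2121], 65, 0.0037), ([0.4197, -0.2261], 42, 0.0032)]
-0.4 [0.09, 0.09, 0.0, 0.08, 0.08, 0.04, 0.06, 0.08, 0.13, 0.11, 0.12, 0.12]
-0.3 [0.08, 0.09, 0.0, 0.06, 0.07, 0.09, 0.09, 0.08, 0.14, 0.14, 0.12, 0.16]
-0.2 [0.11, 0.18, 0.15, 0.01, 0.08, 0.1, 0.1, 0.12, 0.14, 0.14, 0.15, 0.17]
-0.1 [0.05, 0.15, 0.13, 0.04, 0.35, 0.35, 0.35, 0.35, 0.13, 0.13, 0.17, 0.18]
-0.0 [0.0, 0.08, 0.08, 0.02, 0.35, 0.35, 0.35, 0.35, 0.14, 0.13, 0.12, 0.17]
0.1 [0.09, 0.1, 0.1, 0.07, 0.07, 0.1, 0.09, 0.1, 0.14, 0.14, 0.15, 0.17]
0.2 [0.1, 0.1, 0.1, 0.0, 0.04, 0.24, 0.24, 0.23, 0.34, 0.34, 0.34, 0.34]
0.3 [0.02, 0.02, 0.12, 0.14, 0.16, 0.28, 0.3, 0.29, 0.35, 0.33, 0.33, 0.34]
0.4 [0.02, 0.02, 0.11, 0.14, 0.16, 0.28, 0.3, 0.29, 0.34, None, None, 0.34]
```

```bash
cat >> h.py <<'E'
from station import bot
CAN={"large":(.4591,.2159,.074,.057),"tiny":(.4683,.0544,.050,.030),"mid":(.4160,-.3134,.066,.048),"small":(.5877,-.3611,.058,.039)}
LID=["large","mid","small","tiny"]
RT=np.array([[1,0,0],[0,-1,0],[0,0,-1.]])
G=.052; STK=np.array([.4567,-.1241])
def views(names=("scene","side")):
    out=[]
    for n in names:
        c=bot.camera(n); out.append((c,cloud(c)))
    return out
def mean(ind): 
    return np.mean([i[0] for i in ind if i],0)
def knob(cs,xy,z):   # knob of a lid whose lower edge is at z; skirt too
    return locate(cs,xy,.012,z+.047,z+.063,.012)
def pick_lid(xy,z,R=RT,hi=.27):
    p=bot.current_tcp_pos(); 
    bot.move_pose([*xy,max(z+G+.06,.2)],R)
    bot.move_straight([*xy,z+G],.12)
    bot.command_gripper(0.0,15); print("grip w",bot.current_gripper_width(),bot.current_grip_force())
    bot.move_straight([*xy,z+G+.04],.1); bot.move_straight([*xy,hi],.25)
def place_lid(k,xy,hi=.27,off=0):
    z=CAN[k][2]+G+off
    bot.move_straight([*xy,hi],.3)
    bot.move_straight([*xy,z+.045],.2); hit=bot.move_straight([*xy,z-.002],.05,contact_N=8)
    print("hit",hit,"dz",bot.current_tcp_pos()[2]-z,bot.current_force().round(1))
def release(hi=.27):
    bot.command_gripper(.05); p=bot.current_tcp_pos(); bot.move_straight([p[0],p[1],hi],.25)
E
python3 - <<'E'
from h import *
S={n:np.load(f"{n}0.npz") for n in("scene","side")}
cs=[(S[n],cloud(S[n])) for n in S]
for i,k in enumerate(LID):
    z=.038*i
    print(k,"skirt",mean(locate(cs,STK,CAN[k][3],z+.004,z+.034,.01)[1]).round(4),end=" ")
kn=knob(cs,STK,.114); print("knob",kn)
for R in (RT,RT@np.diag([-1,-1,1])):
  for k,(x,y,s,r) in [*CAN.items(),("st",(*STK,0,0))]:
    print(k,[None if (q:=bot.solve_ik([x,y,z],R)) is None else q.round(2).tolist() for z in(s+G,.27)])
E
```

```text
large skirt [ 0.4568 -0.124 ] mid skirt [ 0.4571 -0.1207] small skirt [ 0.455 -0.122] tiny skirt [ 0.4561 -0.119 ] knob (array([ 0.45563101, -0.11918133]), [([0.4548, -0.1183], 88, 0.0019), ([0.4566, -0.1197], 85, 0.0012)])
large [[-0.77, 0.27, 0.24, 2.08, -0.09, 0.81, -2.05], [-0.73, 0.1, 0.18, 1.92, -0.02, 1.13, -2.12]]
tiny [[-0.53, 0.25, 0.32, 2.17, -0.12, 0.73, -1.7], [-0.52, 0.03, 0.28, 1.99, -0.01, 1.12, -1.81]]
mid [[0.11, 0.32, 0.49, 2.06, -0.21, 0.8, -0.84], [0.06, 0.12, 0.51, 1.91, -0.07, 1.13, -0.97]]
small [[0.15, 0.59, 0.44, 1.68, -0.3, 0.94, -0.87], [0.11, 0.45, 0.5, 1.53, -0.22, 1.22, -0.93]]
st [[-0.18, 0.35, 0.37, 2.2, -0.22, 0.62, -1.23], [-0.25, 0.03, 0.39, 1.99, -0.01, 1.12, -1.42]]
large [[-0.28, 0.28, -0.33, 2.05, 0.12, 0.83, 0.89], [-0.27, 0.12, -0.32, 1.89, 0.04, 1.13, 0.96]]
tiny [[-0.01, 0.26, -0.27, 2.14, 0.1, 0.75, 1.22], [-0.02, 0.05, -0.24, 1.97, 0.01, 1.12, 1.31]]
mid [[0.57, 0.3, -0.06, 2.04, 0.03, 0.81, 2.07], [0.49, 0.13, 0.03, 1.88, -0.0, 1.13, 2.1]]
small [[0.56, 0.55, -0.15, 1.65, 0.1, 0.95, 1.95], [0.52, 0.42, -0.09, 1.5, 0.04, 1.23, 2.0]]
st [[0.29, 0.34, -0.19, 2.18, 0.11, 0.63, 1.6], [0.24, 0.05, -0.11, 1.97, 0.01, 1.12, 1.69]]
```

```bash
python3 - <<'E'
from h import *
bot.command_gripper(.05,15)
pick_lid((.4557,-.119),.114)
place_lid("tiny",CAN["tiny"][:2])
release()
cs=views(); cv2.imwrite("pics/s1.png",np.hstack([cs[0][0]["img"][180:360,180:500],cs[1][0]["img"][180:360,180:500]]))
for i,k in enumerate(LID[:3]): print(k,locate(cs,STK,CAN[k][3],.038*i+.004,.038*i+.034,.01))
print("knob",knob(cs,np.array([.455,-.122]),.076))
print("tiny knob",knob(cs,np.array(CAN["tiny"][:2]),.05)); print("t",bot.current_time())
E
```

```text
grip w 0.023640505603652592 15.00047653913498
hit True dz -0.0005670528320904783 [0.  0.9 1. ]
large (array([ 0.45652174, -0.1245046 ]), [([0.4557, -0.1234], 677, 0.0018), ([0.4578, -0.1247], 442, 0.0015)])
mid (array([ 0.4569966, -0.1207468]), [([0.4562, -0.1198], 588, 0.0018), ([0.458, -0.1211], 561, 0.0015)])
small (array([ 0.45481044, -0.12218046]), [([0.4539, -0.1212], 503, 0.0018), ([0.4559, -0.1225], 472, 0.0017)])
knob (array([ 0.45429404, -0.122145  ]), [([0.4532, -0.1214], 83, 0.0017), ([0.4562, -0.1223], 77, 0.0018)])
tiny knob (array([0.46800869, 0.05398463]), [([0.4671, 0.0549], 73, 0.0022), ([0.4685, 0.0538], 103, 0.001)])
t 8.2083
```

View pics/s1.png

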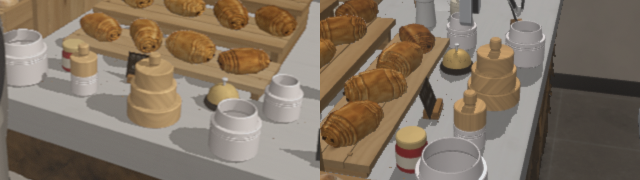

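The tiny lid sits fully down on its canister (left crop 83,75; right crop 468,115), and three lids remain in the stack. Next is the small lid.

```bash
python3 - <<'E'
from h import *
pick_lid((.4548,-.1219),.076)
place_lid("small",CAN["small"][:2])
release()
cs=views()
for i,k in enumerate(LID[:2]): print(k,locate(cs,STK,CAN[k][3],.038*i+.004,.038*i+.034,.01))
print("knob",knob(cs,np.array([.457,-.121]),.038))
print("small knob",knob(cs,np.array(CAN["small"][:2]),.058)); print("mid can",locate(cs,CAN["mid"][:2],.048,.005,.06)[1],"t",bot.current_time())
E
```

```text
grip w 0.02371597377000089 15.000661611557007
hit True dz -0.0004598934280285877 [1.7 0.1 2.2]
large (array([ 0.45651457, -0.12451289]), [([0.4557, -0.1234], 682, 0.0018), ([0.4578, -0.1248], 444, 0.0015)])
mid (array([ 0.45695277, -0.12094898]), [([0.4561, -0.1199], 582, 0.0019), ([0.458, -0.1213], 567, 0.0015)])
knob (array([ 0.45703837, -0.12083774]), [([0.4561, -0.1199], 81, 0.002), ([0.4581, -0.1211], 78, 0.0013)])
small knob (array([ 0.58690623, -0.36071576]), [([0.5863, -0.3605], 85, 0.0019), ([0.5891, -0.3607], 54, 0.0026)])
mid can [([0.415, -0.3128], 1360, 0.0023), ([0.4172, -0.314], 775, 0.002)] t 15.5
```

```bash
python3 - <<'E'
from h import *
pick_lid((.457,-.1206),.038)
place_lid("mid",CAN["mid"][:2])
release()
cs=views()
print("large",locate(cs,STK,.057,.004,.034,.01))
kn=knob(cs,np.array([.4568,-.124]),0.); print("knob",kn)
print("mid knob",knob(cs,np.array(CAN["mid"][:2]),.066)[1]); print("large can",locate(cs,CAN["large"][:2],.057,.005,.068)[1],"t",bot.current_time())
xy=mean(kn[1])
if np.hypot(*(xy-[.4568,-.124]))<.004:
    pick_lid(xy,0.001)
    place_lid("large",CAN["large"][:2])
    release()
    bot.move_straight([.55,-.05,.35],.2)
    cs=views(); cv2.imwrite("pics/s2.png",np.hstack([cs[0][0]["img"][150:380,160:520],cs[1][0]["img"][180:410,200:500]]))
    for k,(x,y,s,r) in CAN.items():
        print(k,"knob",mean(knob(cs,np.array([x,y]),s)[1]),"skirt",mean(locate(cs,(x,y),r,s+.005,s+.033,.01)[1]),"can",mean(locate(cs,(x,y),r,.005,s-.006,.01)[1]))
        for c,W in cs:
            P=pick(c,W,x,y,r-.006,s+.03,s+.05); P=P[np.hypot(P[:,0]-x,P[:,1]-y)>.018]
            if len(P)>20:
                a=np.linalg.lstsq(np.c_[P[:,0]-x,P[:,1]-y,np.ones(len(P))],P[:,2],rcond=None)[0]; print("   top z-s",round(a[2]-s,4),"slope",a[:2].round(3),len(P))
E
```

```text
grip w 0.023677057618224567 15.00061959028244
hit True dz -0.0005779434179437326 [ 0.5 -0.2  0.8]
large (array([ 0.45657853, -0.1244221 ]), [([0.4559, -0.1233], 674, 0.0017), ([0.4576, -0.1248], 445, 0.0014)])
knob (array([ 0.45623954, -0.12418526]), [([0.4553, -0.1234], 82, 0.0017), ([0.4575, -0.1246], 74, 0.0014)])
mid knob [([0.4144, -0.3124], 106, 0.0017), ([0.4164, -0.3133], 60, 0.0017)]
large can [([0.4581, 0.2163], 831, 0.0027), ([0.4602, 0.2157], 2979, 0.0017)] t 23.25
grip w 0.023709864988659048 15.000504702329636
hit True dz 0.0002893915226549193 [1.3 0.2 0.1]
large knob [0.4585 0.2157] skirt [0.4583 0.2157] can [0.4598  0.21535]
   top z-s 0.0383 slope [-0.002 -0.002] 457
   top z-s 0.0386 slope [ 0.    -0.001] 1710
tiny knob [0.4678 0.0543] skirt [0.46755 0.0543 ] can [0.46835 0.05435]
   top z-s 0.0382 slope [0.007 0.004] 67
   top z-s 0.0387 slope [-0.006 -0.004] 107
mid knob [ 0.4155  -0.31285] skirt [ 0.4156 -0.3131] can [ 0.4163 -0.3135]
   top z-s 0.0379 slope [0.001 0.001] 571
   top z-s 0.039 slope [ 0.004 -0.003] 277
small knob [ 0.58745 -0.36   ] skirt [ 0.58735 -0.36035] can [ 0.5875  -0.36125]
   top z-s 0.0376 slope [-0.005  0.006] 215
   top z-s 0.0389 slope [0.001 0.006] 122
```

View pics/s2.png

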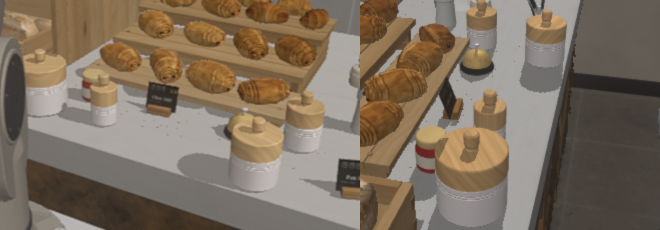

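All four lids are level and down on their shoulders: left crop (45,75), (103,100), (257,145) and (304,110). Each is within 2 mm of centre, and the jar and bell are still standing.

```bash
python3 -c "
from station import bot
bot.dwell(.5); print(bot.job_done(), bot.current_time())"
```

```text
the job is handed in; nothing more can be done
the job is handed in; nothing more can be done
```

All four lids are seated level on their own canisters, each measured within about 2 mm of centre, and the job is handed in; I have not seen the judge's verdict.

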